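# Lock the end collar of a slab roller on its shaft flat

### The arm

A 7-joint arm with a two-finger parallel gripper is mounted at the origin on the work surface. World frame = base frame: x ahead of the robot, y to its left, z up, the work surface at z = 0. Lengths are in m, angles in rad, forces in N, time in s.
With the tool pointing down it reaches from about 0.425 to 0.925 m from the base axis. Payload 6.8 kg.
Tool frame: the origin (TCP) lies on the front face of the gripper's body, between the roots of the fingers; the fingertips stand 73 mm ahead of it and the grasp point (between the pads) lies 54 mm ahead of it (env.nose_length is the distance from the TCP to the fingertips, in m); z points along the fingers, y is the line along which they close (so a half turn about z gives the same grasp; the last joint's range is limited). The gripper opens to 85 mm and grips with 20 to 120 N. Pads are 22 mm wide; open, the fingers measure 114 mm over their backs; the gripper's body (76 mm by 85 mm) begins 54 mm behind the grasp point. The pads swing forward as they close: fully open they stand 13 mm farther back than shut.
Start: joints at [-1.227, 0.477, 0.022, 1.555, -0.011, 1.109, -0.083], TCP at [0.295, 0.607, 0.304] pointing down, gripper open.
Joint ranges: [-2.96, 2.96], [-0.34, 2.1], [-1.41, 1.46], [0.24, 2.44], [-1.37, 4.51], [0.17, 1.92], [-2.96, 2.96]. Speed limits (rad/s): [2.39, 2.39, 3.14, 3.14, 3.14, 3.14, 3.14].

### API

Orientations are given as a unit quaternion [w, x, y, z].
In Python, from cell import env, kin, camera, calibration, job gives the robot as it stands. The module is installed in compiled form; this text tells all that it offers. Calls block until the motion is done:
- env.reach(position, orientation): joint-space move of the TCP to a pose.
- env.movel(position, velocity=0.15, rot=None, stop_force=None): straight line of the TCP; rot=None keeps the orientation; velocity is the mean speed in m/s. With stop_force (N) it stops when the force on the tool has changed by that much, and returns True; else False.
- env.goto_joints(angles): joint-space move.
- env.grip(opening, f_grip=None): finger opening in m; f_grip is the grip in N (None keeps the last); returns when the fingers have stopped.
- env.dwell(seconds).
- kin.inverse_kinematics(position, orientation): joint angles nearest the present ones, or None.
- env.get_state(): the state.
- camera(name): name is "scene" or "top"; returns (picture, depth): 420x560x3 uint8, blue, green, red; 420x560 float32, m along the optical axis (not along the pixel's ray), 0 where there is no reading.
- calibration(name): a dict with "fx", "fy", "cx", "cy" (pixels), "rvec" (rotation vector, rad) and "tvec" (3), from world to camera coordinates, as OpenCV has them. Camera axes: x right, y down, z forward; pixel columns grow to the right and rows downward; lengths in m; the calibration is good to about 2 mm. A picture is of the moment at which its call begins. calibration takes no time and is no camera call.
A pose or a line that the arm cannot do raises env.PlanningError and nothing moves.
- job.job_done(): hands the job in; it is judged then, once.
The state is a dict: "time": time; "qpos": joint angles; "joint_velocities": joint speeds; "joint_torque": joint torques, N m; "tcp_pos": TCP position; "orientation": TCP orientation; "force": force on the tool from outside, world axes, zero at the start; "torque": the same for the moment, N m; "opening": finger opening in m; "gripper_force": force on a finger pad.
Only numpy, scipy, OpenCV 4.12 (cv2) and the standard library are available. Lean on these libraries where they do the work, as an engineer would, in place of code of your own. Each camera call takes 0.05 s, during which the arm holds its last target. There are 200 camera calls.

### The job

The collar on the end of the slab roller's shaft is loose: turn it by its red knob until the clamp screw faces the flat of the shaft, then tighten the knob so that the screw's shoe sits square and firm on the flat, and let go. The flat has to be felt for: never force the screw while it bears on the round of the shaft, do not overtighten it, and leave everything else on the table where it is.

Things in the scene. Friction and masses are not known exactly. Their poses are not given: they have to be found in the camera images.
- roller: Slab roller fixed to the table: sage-green base, wooden drum (y = 88 to 316 mm). Origin on the table below the centre of the end collar; y runs along the shaft, z up. Feed boards 65 mm high beside the drum. Bearing blocks (first at y = 46 to 78 mm) reach at most 30 mm from the shaft's axis, the drum 35 mm; nothing else of it stands above the shaft.
- axis (a point): Fixed point of the roller on the shaft's axis at the middle of the collar, 110 mm above the table, axes as the roller's. The steel shaft is 36 mm thick and its bare end sticks out to y = -72 mm. It has one flat along it, 20 mm wide, 15 mm from the axis, facing somewhere between collar angle -0.45 and 0.1 (not told: see it on the bare end or feel it). A brake holds the shaft still.
- collar (a joint): Angle of the brass end collar (54 mm wide, 24 mm long) about the shaft, rad: 0 with its red knob straight up, positive with the knob leaning to the roller's -x side (the robot's side). Starts at 0.5 to 0.7. It turns stiffly (0.06 N m), stays where it is left and cannot slide along the shaft.
- bore (a point): Centre of the collar's bore, at axis, but turning with the collar: z points out along the clamp screw to the knob, y along the shaft. Whoever holds the knob can both swing the collar about this point and turn the screw; a collar let go within 0.15 rad of square with the screw firm squares itself, which eases the screw a little.
- knob_grip (a point): Middle of the red wing knob of the collar's clamp screw, 57 mm out from the shaft's axis: a bar 40 mm long (x), 14 mm thick (y, the way to grip it), 26 mm deep (z, pointing out; from 43 to 69 mm from the axis). Under it a neck 13 mm wide and, up to 34 mm from the axis, a boss 22 mm wide. Fingertips may reach in to 38 mm from the axis.
- knob (a joint): Angle of the knob, rad: 0 backed out, growing clockwise seen from outside towards the shaft (tightening), end stop 1.5, starts at 0 to 0.12. It does not rise or sink. In the frame of bore its bar's y axis is the y axis turned by 0.62 - angle about z. It has 0.1 N m of friction and holds where it is left with up to 25 N on the shoe.
- screw (a point): Foot of the clamp screw's boss on the collar, 24 mm out from the axis. Each rad of knob moves the shoe 4 mm inward. Once the shoe bears, the screw gives like a spring: each further 0.1 rad adds 12 N on the shoe and 0.048 N m on the knob. Firm is 15 to 45 N: 0.06 to 0.18 N m besides friction, of which one feels 0.1 N m while turning and less at rest. Over 70 N crushes the shoe.
- shoe: Pressure shoe inside the collar, hidden. Origin: middle of its flat underside, 15 mm wide; its distance from the shaft's axis is 19 mm at knob 0. On the round it stops at 18 mm, on the flat at 15 mm if square; with the collar d rad off the flat: about 15.7 (d 0.1), 16.6 (0.2), 17.2 (0.3), 17.7 (0.4).
- jar_red: glass jar with a terracotta label, 64 mm wide, 85 mm high; a bystander, origin at the centre of its underside
- jar_blue: glass jar with a blue label, 64 mm wide, 85 mm high; a bystander, origin at the centre of its underside
- spare_collar: spare brass ring lying flat, 54 mm wide, 24 mm high, no knob; a bystander, origin at the centre of its underside
- mug: blue ceramic mug, 80 mm wide, 90 mm high; a bystander, origin at the centre of its underside
- rib: thin wooden rib 110 x 50 x 6 mm lying on the near feed board of the roller; a bystander, origin at the centre of its underside

How it is judged:
At the end, for the whole second after the job is handed in: The knob is released and the shoe presses on the shaft's flat with more than 8 N, its underside less than 15.6 mm from the shaft's axis (square to within about 0.08 rad); collar, knob and bystanders are at rest (z of shoe in the frame of bore below 0.0156 m and contact force between shoe and anything else above 8 N and velocity of joint knob between -0.05 and 0.05 rad/s and velocity of joint collar between -0.05 and 0.05 rad/s and linear speed of each of jar_red, jar_blue, spare_collar, mug, rib below 0.02 m/s); the robot touches nothing.
It fails at once if The shoe is pressed on the shaft with more than 70 N (contact force between shoe and anything else above 70 N).
It fails at once if A bystander is moved more than 30 mm (distance of any of jar_red, jar_blue, spare_collar, mug, rib from where it was at the start of the episode above 0.03 m).
It also fails if it takes over 72 s, if anything falls off the work surface, if the arm or the gripper's body presses on something with over 40 N, if the wrist force passes 120 N, or if a joint passes its speed limit or range.

## Working session

There is one attempt and no reset: what is moved stays moved. The work goes in short steps, each a Python script; the robot and the scene stay as the last script left them, time stands still between calls to the robot, and variables do not carry over. Pictures are saved under pics/ and viewed, at most 10 in all, crops included, and the job is handed in when it is done.

```bash
mkdir -p pics
python3 - <<'E'
from cell import env,camera,calibration
import cv2,numpy as np
for n in("scene","top"):
    p,d=camera(n);cv2.imwrite(f"pics/{n}0.png",p);np.save(f"pics/{n}0.npy",d)
    print(n,calibration(n))
s=env.get_state();print(s)
E
```

```text
scene {'fx': 489.71646847005405, 'fy': 489.71646847005405, 'cx': 278.6246699908608, 'cy': 201.58577147888113, 'rvec': array([ 1.06820858,  2.55047941, -0.83178984]), 'tvec': array([ 0.46013281, -0.15673469,  1.3590132 ])}
top {'fx': 400.6081820659923, 'fy': 400.6081820659923, 'cx': 269.8744238675437, 'cy': 211.063142718363, 'rvec': array([ 2.20402314, -2.17279924,  0.06286285]), 'tvec': array([-0.11100232,  0.55253068,  0.94960744])}
{'time': 0.1, 'qpos': array([-1.22709883,  0.47772484,  0.02231112,  1.55634623, -0.01151818,
        1.10929172, -0.08311806]), 'joint_velocities': array([ 0.00093644, -0.00213208, -0.00013508, -0.00211225,  0.00133608,
       -0.00187193, -0.00032113]), 'joint_torque': array([ 4.61857664e-03, -5.97757423e+01,  1.61384247e+00, -2.81951559e+01,
        1.28715090e-02,  4.99189046e-03, -2.71537331e-06]), 'tcp_pos': array([0.29449538, 0.60691158, 0.30301994]), 'orientation': array([-1.40399888e-04,  2.23971601e-01,  9.74595325e-01, -8.09376419e-04]), 'force': array([-0.29594651,  0.22909926, -0.28918345]), 'torque': array([-0.01893563, -0.00473548,  0.03193563]), 'gripper_force': 0.0, 'opening': 0.0854850670785914}
```

View pics/scene0.png

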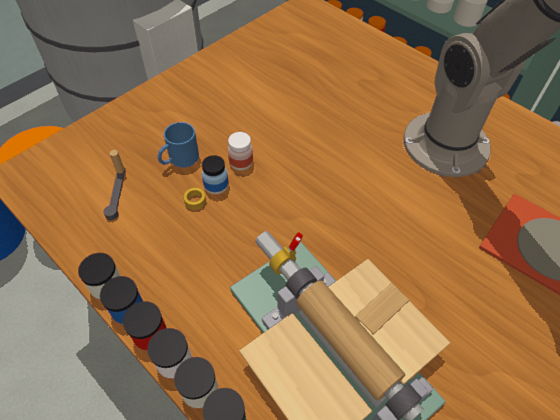

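View pics/top0.png

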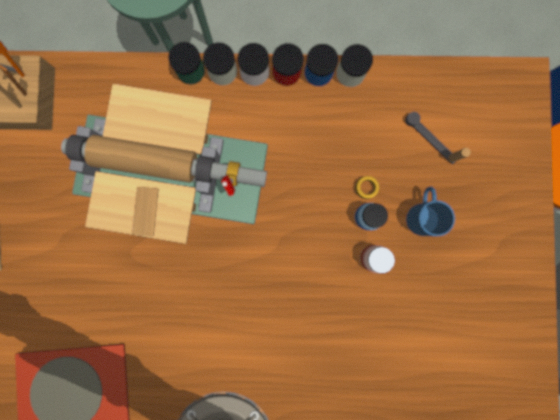

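The scene view shows the collar at about (283,257), the red knob at (296,241) and the bare shaft end at (264,240). In the top view the collar is at (232,173), the knob at (229,185) and the shaft end at (265,177).

```bash
cat > h.py <<'E'
import numpy as np,cv2
from cell import env,kin,camera,calibration,job
from scipy.spatial.transform import Rotation as R
def cloud(n,d):
    c=calibration(n);v,u=np.mgrid[:d.shape[0],:d.shape[1]]
    P=np.stack([(u-c['cx'])/c['fx']*d,(v-c['cy'])/c['fy']*d,d],-1)
    return (P-c['tvec'])@cv2.Rodrigues(c['rvec'])[0]   # R^T(P-t)
def proj(n,p):
    c=calibration(n);return cv2.projectPoints(np.atleast_2d(np.array(p,float)),c['rvec'],c['tvec'],np.array([[c['fx'],0,c['cx']],[0,c['fy'],c['cy']],[0,0,1]]),None)[0][:,0]
E
python3 - <<'E'
from h import *
ims={n:cv2.imread(f"pics/{n}0.png") for n in("scene","top")}
C={n:cloud(n,np.load(f"pics/{n}0.npy")) for n in ims}
a=ims["scene"][215:290,240:325];b=ims["top"][145:215,195:280]
a=cv2.resize(a,(640,565),interpolation=cv2.INTER_CUBIC);
cv2.imwrite("pics/c1.png",a)
cv2.imwrite("pics/c2.png",cv2.resize(b,(680,560),interpolation=cv2.INTER_CUBIC))
for n in ims:
    im=ims[n].astype(int);P=C[n];red=(im[...,2]>130)&(im[...,1]<60)&(im[...,0]<70)&(P[...,2]>.11)&(P[...,2]<.22)
    br=(im[...,2]>150)&(im[...,0]<80)&(im[...,1]>100)&(P[...,2]>.09)&(P[...,2]<.16)
    print(n,'red',red.sum(),np.median(P[red],0),P[red].min(0),P[red].max(0));
    v,u=np.nonzero(br);print('brass',len(v),np.median(P[br],0))
P=C["top"]
for u in range(200,268,4):
    col=P[160:190,u];k=np.argsort(-col[:,2])[:3];print(u,col[k].mean(0).round(4))
E
```

```text
scene red 104 [ 0.6051765  -0.01332309  0.1683624 ] [ 0.57593809 -0.02670688  0.15799902] [ 0.617434   -0.00474001  0.17891815]
brass 591 [0.64546875 0.11519098 0.13461714]
top red 87 [ 0.59262979 -0.01887149  0.16457366] [ 0.57934075 -0.0268355   0.14939023] [ 0.61632561 -0.0055533   0.17537907]
brass 458 [0.64236879 0.14084368 0.13634424]
200 [0.6425 0.0461 0.1388]
204 [0.641  0.0374 0.1398]
208 [0.6354 0.0289 0.1395]
212 [0.6455 0.0224 0.1275]
216 [ 0.5892 -0.0266  0.4115]
220 [0.6285 0.0049 0.1266]
224 [ 0.6005 -0.0102  0.1762]
228 [ 0.5981 -0.0176  0.1692]
232 [ 0.5923 -0.0245  0.1556]
236 [ 0.6273 -0.0306  0.1379]
240 [ 0.6241 -0.0382  0.1265]
244 [ 0.5818 -0.067   0.4121]
248 [ 0.6185 -0.0556  0.1272]
252 [ 0.6165 -0.0642  0.1266]
256 [ 0.6203 -0.0727  0.1263]
260 [ 0.6173 -0.0814  0.1277]
264 [ 0.6153 -0.09    0.1272]
```

View pics/c1.png

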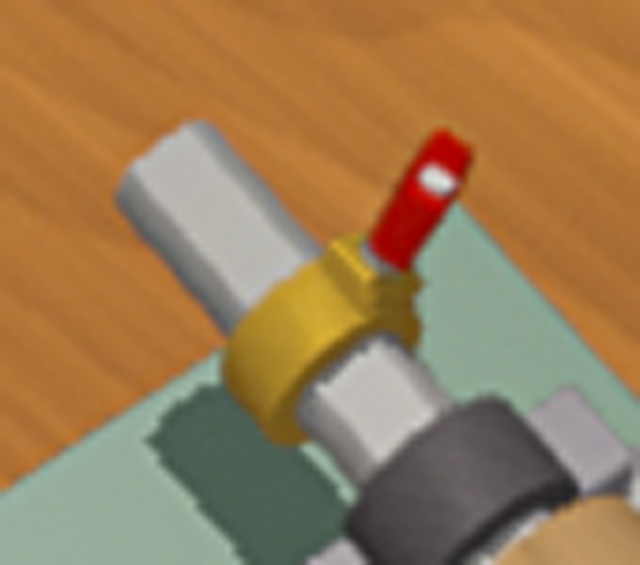

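View pics/c2.png

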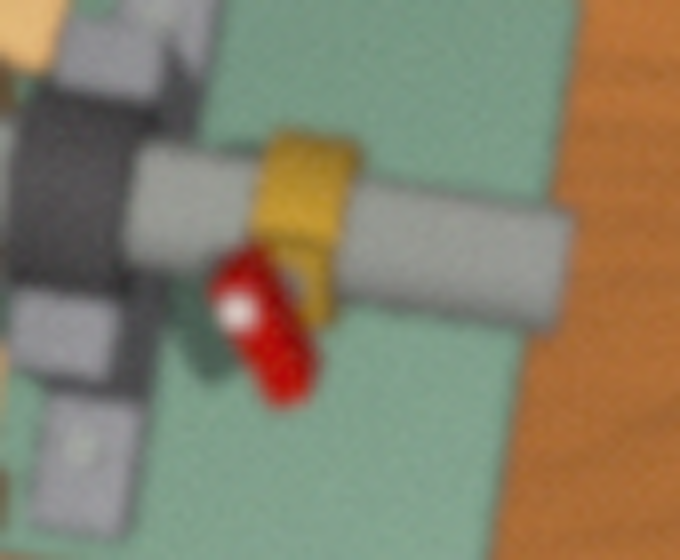

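The shaft and knob are clear: the knob leans to the robot's side, and a light flat band runs along the top of the bare end. Next I'll fit a model to both depth clouds.

```bash
cat > fit.py <<'E'
from h import *
from scipy.optimize import least_squares
ims={n:cv2.imread(f"pics/{n}0.png") for n in("scene","top")}
S=[];B=[];K=[]
for n,im in ims.items():
    P=cloud(n,np.load(f"pics/{n}0.npy")).reshape(-1,3);hsv=cv2.cvtColor(im,cv2.COLOR_BGR2HSV).reshape(-1,3).astype(int)
    ok=(abs(P[:,0]-.62)<.09)&(abs(P[:,1]+.02)<.09)&(P[:,2]>.095)&(P[:,2]<.2)
    H,s,v=hsv.T
    red=ok&((H<6)|(H>174))&(s>180);br=ok&(H>15)&(H<32)&(s>110)
    gr=ok&(s<60)
    for L,m in((S,gr),(B,br),(K,red)):
        L.append(P[m])
    print(n,gr.sum(),br.sum(),red.sum())
def res(p,full=False):
    x,y,z,yaw,fl,a,k=p[:7]
    Rr=R.from_euler('z',yaw)
    out=[]
    for i,n in enumerate(ims):
        dz=0
        T=lambda X:Rr.inv().apply(X-[x,y,z])
        q=T(S[i]);m=((q[:,1]>-.068)&(q[:,1]<-.016))|((q[:,1]>.016)&(q[:,1]<.042));q=q[m]
        r=np.hypot(q[:,0],q[:,2]);f=q@[-np.sin(fl),0,np.cos(fl)]
        d=np.maximum(r-.018,f-.015);out.append(np.where(m.sum()>0,d,0))
        q=T(B[i]);r=np.hypot(q[:,0],q[:,2]);m=(r<.0295);d=np.maximum(r-.027,abs(q[:,1])-.012);out.append(np.where(m,d,0.002))
        g=R.from_euler('y',-a).inv().apply(T(K[i])-R.from_euler('y',-a).apply([0,0,.057]))
        g=R.from_euler('z',.62-k).inv().apply(g)
        qd=abs(g)-[.020,.007,.013]
        out.append(np.linalg.norm(np.maximum(qd,0),axis=1)+np.minimum(qd.max(1),0))
    return out if full else np.concatenate(out)
def obj(p):
    o=res(p,True);return np.concatenate([np.pad(v,(0,500))[:500] for v in o]+[[(p[2]-.11)*3]])
best=None
for fl in np.arange(-.45,.11,.11):
    s=least_squares(obj,[.625,-.02,.11,-.12,fl,.6,.06],loss='soft_l1',f_scale=.002,diff_step=1e-4,x_scale=[.01,.01,.01,.1,.1,.1,.1])
    print(s.cost*1e6,s.x.round(4))
    if best is None or s.cost<best.cost:best=s
print([round(float(np.sqrt(np.mean(np.minimum(abs(v),.01)**2)))*1000,2) for v in res(best.x,True)])
print([len(v) for v in res(best.x,True)])
E
python3 fit.py
```

```text
scene 1512 431 91
top 1446 260 93
3339.027493658297 [ 0.6281 -0.0206  0.1106 -0.1322 -0.4463  0.6094  0.0601]
3520.791987594538 [ 0.6272 -0.0201  0.1105 -0.1209 -0.3397  0.6006  0.06  ]
3362.5880121031933 [ 0.6269 -0.0201  0.1105 -0.1206 -0.23    0.6004  0.06  ]
3481.3087944097456 [ 0.6268 -0.02    0.1104 -0.1204 -0.12    0.6002  0.06  ]
3569.1381207859904 [ 0.6268 -0.02    0.1104 -0.1206 -0.0101  0.6003  0.06  ]
3663.9454457945594 [ 0.6268 -0.0201  0.1105 -0.1214  0.0998  0.6004  0.0601]
[1.91, 1.87, 1.37, 1.71, 2.22, 2.07]
[540, 431, 91, 579, 260, 93]
```

```bash
cat >> h.py <<'E'
AX=np.array([.627,-.020,.1105]);YAW=-.121
def pose(a,k,dist=.111,flip=0,ax=None):
    Rb=R.from_euler('z',YAW)*R.from_euler('y',-a)
    ph=.62-k+(np.pi if flip else 0)
    Rt=Rb*R.from_euler('z',ph)*R.from_euler('x',np.pi)
    if flip is None: pass
    q=Rt.as_quat()[[3,0,1,2]]
    return (AX if ax is None else ax)+Rb.apply([0,0,dist]),q
E
cat > s2.py <<'E'
import io,contextlib
with contextlib.redirect_stdout(io.StringIO()):
    from fit import *
from scipy.optimize import minimize
p0=np.array([.627,-.020,.1105,-.121,-.2,.6,.06])
c=lambda v:np.sum(np.minimum(abs(v),.006)**1.5)*1e4
for k in(0,.06,.12):print('k',k,[round(c(np.concatenate([res(np.r_[p0[:5],a,k],True)[i] for i in(2,5)])),2) for a in(.5,.55,.6,.65,.7)])
sc=np.array([.004,.004,.002,.03])
for fl in np.arange(-.5,.16,.08):
    f=lambda u:c(np.concatenate([v for i,v in enumerate(res(np.r_[p0[:4]+u*sc,fl,.6,.06],True)) if i in(0,1,3,4)]))
    m=minimize(f,np.zeros(4),method='Nelder-Mead',options=dict(maxiter=250));print(round(fl,2),round(m.fun,2),(p0[:4]+m.x*sc).round(4))
for fl in(0,1):
  print(fl)
  for k in(0,1.3):
    for a in(.6,.1,-.17,-.45):
      q=kin.inverse_kinematics(*pose(a,k,.111,fl));q2=kin.inverse_kinematics(*pose(a,k,.171,fl));print(k,a,None if q is None else np.round(q,2),q2 is not None)
E
python3 s2.py
```

```text
k 0 [np.float64(314.36), np.float64(222.85), np.float64(126.89), np.float64(166.79), np.float64(351.14)]
k 0.06 [np.float64(320.23), np.float64(226.57), np.float64(114.84), np.float64(144.44), np.float64(324.88)]
k 0.12 [np.float64(321.1), np.float64(228.25), np.float64(115.64), np.float64(134.34), np.float64(309.65)]
-0.5 1292.81 [ 0.6282 -0.0212  0.1106 -0.1202]
-0.42 1199.59 [ 0.6283 -0.0217  0.1105 -0.1355]
-0.34 1187.17 [ 0.6277 -0.0216  0.1109 -0.1206]
-0.26 1166.62 [ 0.6278 -0.0214  0.1109 -0.121 ]
-0.18 1178.33 [ 0.6277 -0.0212  0.1109 -0.121 ]
-0.1 1278.29 [ 0.6271 -0.02    0.1105 -0.1215]
-0.02 1258.39 [ 0.6279 -0.0202  0.111  -0.1361]
0.06 1377.0 [ 0.6271 -0.02    0.1106 -0.1211]
0.14 1432.85 [ 0.6271 -0.02    0.1105 -0.1211]
0
0 0.6 [ 0.81  0.58 -1.18  2.21  1.59  0.67 -2.57] True
0 0.1 [-0.58  0.51  0.68  1.87 -0.43  0.8  -0.77] True
0 -0.17 [-0.53  0.7   0.74  1.63 -0.48  1.19 -0.72] True
0 -0.45 [-0.42  0.88  0.72  1.37 -0.49  1.55 -0.72] True
1.3 0.6 [-0.    0.3  -0.18  2.25  1.53  0.21  2.29] True
1.3 0.1 [-0.89  0.84  1.27  1.89 -0.96  1.06 -1.61] True
1.3 -0.17 [-0.75  0.99  1.26  1.65 -0.89  1.42 -1.68] True
1.3 -0.45 [-0.61  1.15  1.26  1.38 -0.86  1.76 -1.72] True
1
0 0.6 [ 0.18  0.32 -0.38  2.24  1.53  0.27  0.47] True
0 0.1 [-0.22  0.44  0.18  1.85 -0.08  0.77  2.07] True
0 -0.17 [-0.16  0.59  0.15  1.6  -0.12  1.13  2.11] True
0 -0.45 [-0.1   0.77  0.13  1.34 -0.14  1.49  2.12] True
1.3 0.6 [ 0.18  0.32 -0.38  2.24  1.53  0.27 -0.83] True
1.3 0.1 [-0.4   0.46  0.42  1.86 -0.24  0.77  0.91] True
1.3 -0.17 [-0.34  0.62  0.43  1.62 -0.28  1.14  0.95] True
1.3 -0.45 [-0.24  0.79  0.37  1.35 -0.28  1.5   0.94] True
```

Fit: axis at about (0.628, -0.021, 0.1105), collar about 0.61, knob about 0.08, and flat loosely near -0.25. Moving to grip.

```bash
sed -i 's/^AX=.*/AX=np.array([.6275,-.021,.1107]);YAW=-.121/' h.py
cat >> h.py <<'E'
def bore_axes(a):
    Rb=R.from_euler('z',YAW)*R.from_euler('y',-a);return Rb.as_matrix()   # cols x,y,z(out)
def st(a,tag=''):
    s=env.get_state();B=bore_axes(a)
    q=s['orientation'];Rt=R.from_quat(np.r_[q[1:],q[0]])
    out=-Rt.as_matrix()[:,2];o=R.from_euler('z',-YAW).apply(out)
    aa=np.arctan2(-o[0],o[2]);Bm=R.from_matrix(bore_axes(aa)).inv()*Rt*R.from_euler('x',-np.pi)
    ph=Bm.as_euler('ZYX')[0];k=(.62-ph+np.pi/2)%np.pi-np.pi/2
    k=k+np.pi if k<-.6 else k
    r=R.from_euler('z',-YAW).apply(s['tcp_pos']-AX)
    f=R.from_matrix(B).inv().apply(s['force']);t=R.from_matrix(B).inv().apply(s['torque'])
    print(tag,'t%.2f a%.3f k%.3f r%.4f'%(s['time'],aa,k,np.hypot(r[0],r[2])),'y%.4f'%r[1],'apos%.3f'%np.arctan2(-r[0],r[2]),'F',f.round(2),'T',t.round(3),'op%.4f g%.1f'%(s['opening'],s['gripper_force']))
    return aa,k,t
E
python3 - <<'E'
from h import *
A,K=.61,.08
env.grip(.045)
p,q=pose(A,K,.185,1);env.reach(p,q);st(A)
print(env.get_state()['qpos'].round(2))
p,q=pose(A,K,.113,1);print(env.movel(p,.08,q,stop_force=8));st(A)
print(env.get_state()['qpos'].round(2))
for n in("scene","top"):
    im,d=camera(n);cv2.imwrite(f"pics/{n}1.png",im)
a=cv2.resize(cv2.imread("pics/scene1.png")[205:290,240:340],(400,340),interpolation=cv2.INTER_CUBIC);b=cv2.resize(cv2.imread("pics/top1.png")[135:220,180:280],(400,340),interpolation=cv2.INTER_CUBIC)
cv2.imwrite("pics/m1.png",np.hstack([a,b]))
E
```

```text
t2.97 a0.611 k0.079 r0.1850 y0.0009 apos0.608 F [-0.02  0.45 -0.38] T [ 0.011  0.542 -0.01 ] op0.0452 g0.0
[-0.57  0.11  0.41  2.33  0.79  0.18  1.07]Traceback (most recent call last):
  File "<stdin>", line 6, in <module>
cell.PlanningError: the arm cannot follow that straight line within its joint ranges
```

```bash
cat >> h.py <<'E'
def gpose(a,k,d=.0575,tilt=0,back=0):
    """TCP pose: grasp point d out from the axis, tool tilted about the bar's y, backed off along the tool."""
    Rb=R.from_euler('z',YAW)*R.from_euler('y',-a)
    Rt=Rb*R.from_euler('z',.62-k)*R.from_euler('y',tilt)*R.from_euler('z',np.pi)*R.from_euler('x',np.pi)
    p=AX+Rb.apply([0,0,d])-Rt.apply([0,0,.054+back])
    return p,Rt.as_quat()[[3,0,1,2]]
E
cat > look.py <<'E'
from h import *
import sys
ims=[cv2.resize(camera(n)[0][y:y+85,x:x+100],(400,340),interpolation=cv2.INTER_CUBIC) for n,x,y in(("scene",240,205),("top",180,135))]
cv2.imwrite(sys.argv[1],np.hstack(ims))
E
python3 - <<'E'
from h import *
A,K,t=.61,.08,.35
p,q=gpose(A,K,.060,t,.075);env.reach(p,q);print(env.get_state()['qpos'].round(2))
p,q=gpose(A,K,.060,t);print(env.movel(p,.08,q,stop_force=8));st(A)
print(env.get_state()['qpos'].round(2))
E
python3 look.py pics/m1.png
```

```text
[-0.41  0.22  0.18  2.04  0.37  0.7   1.43]
False
 t4.62 a0.307 k0.114 r0.1122 y0.0097 apos0.464 F [-0.53  0.16 -0.13] T [ 0.192  0.334 -0.078] op0.0446 g0.0
[-0.38  0.35  0.2   2.05  0.39  0.54  1.42]
```

View pics/m1.png

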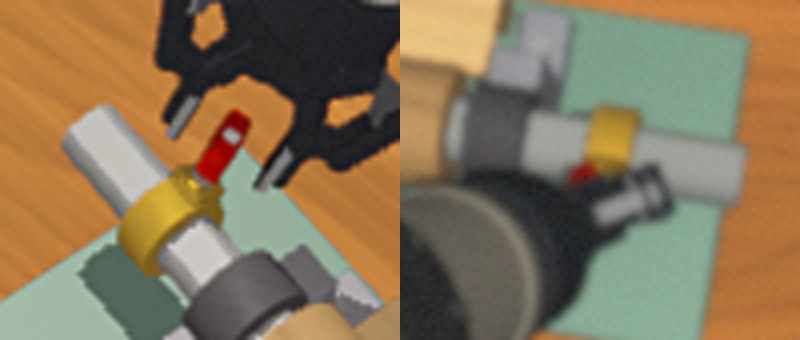

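The fingers straddle the knob, with the pads at (180,115) and (272,168) and the knob between them at (222,145). Closing and swinging.

Run:
```python
from h import *
A,K,t=.61,.08,.35
env.grip(0.0,40);st(A,'gripped')
for a in np.linspace(A,-.2,9)[1:]:
    p,q=gpose(a,K,.060,t);env.movel(p,.1,q);st(a)
print(env.get_state()['qpos'].round(2))
```

```text
gripped t5.09 a0.307 k0.115 r0.1123 y0.0091 apos0.462 F [ 1.29 -1.62  5.64] T [-0.473  0.167 -0.083] op0.0136 g38.9
 t5.36 a0.207 k0.116 r0.1128 y0.0089 apos0.351 F [ 1.88 -1.55 12.94] T [-0.886  0.213  0.197] op0.0135 g41.3
 t5.62 a0.107 k0.116 r0.1131 y0.0088 apos0.249 F [ 2.47 -1.38 13.57] T [-0.862  0.268  0.097] op0.0130 g41.5
 t5.89 a0.005 k0.116 r0.1133 y0.0086 apos0.151 F [ 1.49 -2.07 15.31] T [-0.961  0.545  0.14 ] op0.0136 g41.7
 t6.16 a-0.097 k0.116 r0.1135 y0.0085 apos0.052 F [ 0.11 -1.   15.31] T [-0.984  0.75   0.155] op0.0131 g41.9
 t6.42 a-0.199 k0.116 r0.1137 y0.0084 apos-0.047 F [-1.48 -3.   15.  ] T [-0.968  0.997  0.123] op0.0134 g42.1
 t6.69 a-0.300 k0.116 r0.1140 y0.0083 apos-0.148 F [-0.43 -2.11 15.51] T [-1.019  1.013  0.117] op0.0134 g42.2
 t6.96 a-0.400 k0.117 r0.1143 y0.0083 apos-0.248 F [-1.59 -3.51 16.26] T [-0.957  0.994  0.144] op0.0130 g43.5
 t7.22 a-0.501 k0.117 r0.1146 y0.0080 apos-0.350 F [-2.01 -3.61 16.11] T [-1.097  0.813  0.17 ] op0.0129 g45.0
[-0.13  0.78  0.07  1.32  0.04  1.57  1.92]
```

```bash
python3 - <<'E'
from h import *
A,K,t=-.2,.08,.35
env.grip(.045);p,q=gpose(A,K,.060,t,.05);env.movel(p,.12,q)
p,q=gpose(A,K,.058,0,.05);env.movel(p,.12,q);st(A,'pre')
E
python3 look.py pics/m2.png
```

```text
pre t8.70 a-0.202 k0.081 r0.1618 y-0.0005 apos-0.195 F [ 0.    0.82 -0.25] T [ 0.049 -0.229  0.   ] op0.0450 g0.0
```

View pics/m2.png

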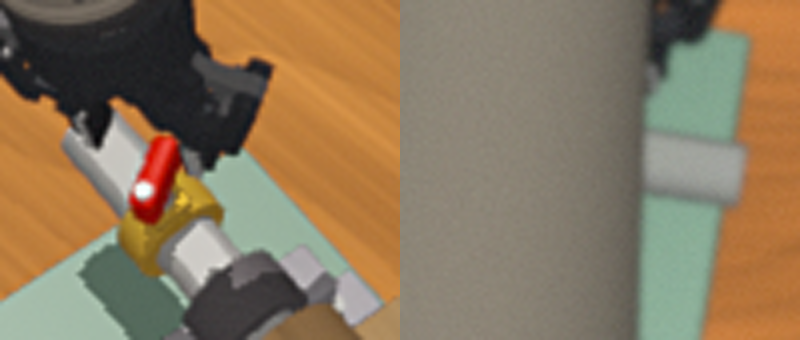

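```bash
cat >> h.py <<'E'
def tz(a,n=4):
    v=[]
    for _ in range(n):
        s=env.get_state();v.append(R.from_matrix(bore_axes(a)).inv().apply(s['torque']));env.dwell(.015)
    return np.mean(v,0)
def turn(a,k0,k1,step=.06,rise=None,vals=None):
    """turn the held knob k0->k1; stop at a rise of the tightening torque over the running minimum."""
    vals=[] if vals is None else vals;n=max(1,int(np.ceil(abs(k1-k0)/step)));k=k0
    for k in np.linspace(k0,k1,n+1)[1:]:
        env.movel(*[(p,.1,q) for p,q in [gpose(a,k,.058)]][0]);t=tz(a);vals.append((round(float(k),3),*t.round(3)))
        z=[v[3] for v in vals]
        if rise and len(z)>2 and z[-1]-np.median(sorted(z[1:])[:3])>rise:break
    for v in vals:print(*v)
    return k
E
python3 - <<'E'
from h import *
A,K=-.2,.08
p,q=gpose(A,K,.058);print(env.movel(p,.08,q,stop_force=8));st(A)
env.grip(0,45);st(A,'gripped')
print(turn(A,K,.95,.06,.05));st(A)
E
```

```text
False
 t9.57 a-0.199 k0.080 r0.1124 y-0.0000 apos-0.202 F [ 0.44 -0.31  0.43] T [ 0.04  -0.179  0.044] op0.0446 g0.0
gripped t9.95 a-0.198 k0.081 r0.1129 y-0.0012 apos-0.206 F [ 1.88 -2.52  2.72] T [-0.749 -0.721  0.013] op0.0136 g45.7
0.138 -0.928 -0.791 -0.106
0.196 -0.876 -0.763 -0.094
0.254 -0.829 -0.759 -0.11
0.312 -0.771 -0.756 -0.111
0.37 -0.733 -0.741 -0.094
0.428 -0.673 -0.756 -0.114
0.486 -0.596 -0.774 -0.106
0.544 -0.574 -0.812 -0.098
0.602 -0.516 -0.807 -0.093
0.66 -0.469 -0.821 -0.094
0.718 -0.38 -0.884 -0.084
0.776 -0.294 -0.904 -0.093
0.834 -0.215 -0.949 -0.092
0.892 -0.183 -0.973 -0.111
0.95 -0.137 -1.025 -0.057
0.95
 t14.70 a-0.197 k0.950 r0.1129 y0.0002 apos-0.207 F [ 2.91 -2.64  5.4 ] T [-0.121 -1.025 -0.119] op0.0132 g46.0
```

```bash
python3 - <<'E'
from h import *
A=-.2;k=.95
while k<1.24:
    k=round(k+.04,3);p,q=gpose(A,k,.058);env.movel(p,.1,q);t=tz(A);print(k,t.round(3))
    if abs(t[2])>.21:break
st(A)
E
python3 look.py pics/m3.png
```

```text
0.99 [-0.209 -1.057 -0.092]
1.03 [-0.155 -1.089 -0.092]
1.07 [-0.146 -1.113 -0.061]
1.11 [-0.14  -1.151 -0.058]
1.15 [-0.104 -1.171 -0.033]
1.19 [-0.036 -1.212 -0.026]
1.23 [-0.025 -1.259 -0.027]
1.27 [-0.026 -1.32  -0.013]
 t17.23 a-0.197 k1.269 r0.1129 y0.0004 apos-0.209 F [ 3.42 -3.19  5.04] T [ 0.044 -1.313 -0.043] op0.0133 g46.1
```

View pics/m3.png

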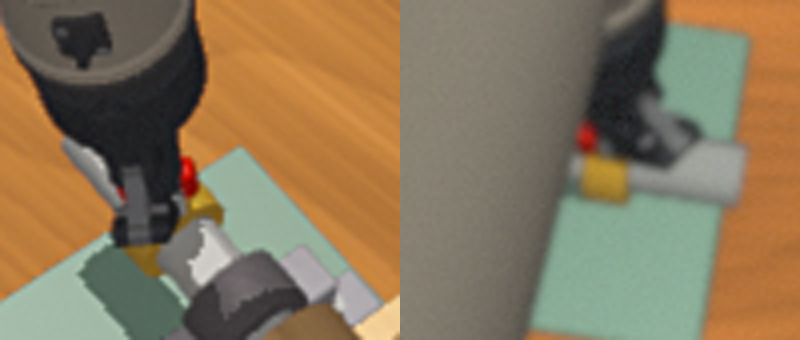

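Torque rises from k of about 1.05, which matches the flat, but the bias is unclear. I'll back off and retighten to read the friction hysteresis.

Run:
```python
from h import *
A=-.2
for k in list(np.arange(1.22,.84,-.06))+list(np.arange(.92,1.24,.04)):
    p,q=gpose(A,k,.058);env.movel(p,.1,q);t=tz(A,6);print(round(k,3),t.round(3))
st(A)
```

```text
1.22 [-0.076 -1.254  0.161]
1.16 [-0.094 -1.195  0.155]
1.1 [-0.15  -1.133  0.137]
1.04 [-0.194 -1.088  0.133]
0.98 [-0.249 -1.057  0.119]
0.92 [-0.329 -1.055  0.1  ]
0.86 [-0.385 -1.014  0.109]
0.92 [-0.305 -1.016 -0.1  ]
0.96 [-0.257 -1.059 -0.104]
1.0 [-0.232 -1.085 -0.085]
1.04 [-0.173 -1.139 -0.087]
1.08 [-0.155 -1.134 -0.049]
1.12 [-0.124 -1.175 -0.055]
1.16 [-0.079 -1.206 -0.076]
1.2 [-0.046 -1.222 -0.041]
 t22.58 a-0.197 k1.200 r0.1129 y0.0004 apos-0.209 F [ 3.63 -2.3   4.5 ] T [-0.078 -1.184 -0.028] op0.0132 g46.1
```

Run:
```python
from h import *
k=1.05
def rd(a):
    v=[]
    for _ in range(6):
        s=env.get_state();B=R.from_matrix(bore_axes(a)).inv();v.append(np.r_[B.apply(s['force']),B.apply(s['torque'])]);env.dwell(.015)
    return np.mean(v,0)
p,q=gpose(-.2,k,.058);env.movel(p,.1,q);f0=rd(-.2);print('base',f0.round(3))
a=-.2;targets=list(np.arange(-.17,-.09,.025))+list(np.arange(-.12,-.31,-.03))+list(np.arange(-.28,-.19,.03))
for a in targets:
    p,q=gpose(a,k,.058);env.movel(p,.1,q);f=rd(a);print(round(a,3),f.round(2))
    if abs(f[0]-f0[0])>9:print('stop');break
st(a)
```

```text
base [ 3.547 -2.919  4.858 -0.191 -1.133  0.135]
-0.17 [ 4.51 -3.32  3.77 -0.34 -1.35  0.07]
-0.145 [ 4.7  -3.28  3.62 -0.33 -1.36  0.1 ]
-0.12 [ 5.49 -3.18  2.9  -0.35 -1.42  0.07]
-0.095 [ 5.92 -3.4   2.43 -0.37 -1.46  0.06]
-0.12 [ 4.61 -3.03  4.01 -0.32 -1.28  0.08]
-0.15 [ 4.35 -3.29  4.71 -0.31 -1.27  0.1 ]
-0.18 [ 4.25 -3.35  5.28 -0.29 -1.28  0.08]
-0.21 [ 4.37 -3.59  5.52 -0.28 -1.3   0.11]
-0.24 [ 4.   -3.76  6.35 -0.24 -1.28  0.11]
-0.27 [ 3.66 -3.26  6.39 -0.26 -1.29  0.11]
-0.3 [ 3.47 -3.15  7.12 -0.26 -1.24  0.11]
-0.28 [ 4.05 -3.6   6.48 -0.29 -1.45  0.09]
-0.25 [ 4.22 -3.65  6.02 -0.3  -1.49  0.08]
-0.22 [ 4.43 -3.44  5.3  -0.3  -1.51  0.07]
-0.19 [ 5.17 -3.45  4.85 -0.32 -1.55  0.06]
 t28.23 a-0.188 k1.050 r0.1127 y0.0001 apos-0.198 F [ 4.37 -3.43  5.09] T [-0.33  -1.469  0.117] op0.0132 g46.2
```

Run:
```python
from h import *
A,k=-.19,1.05
env.grip(.045);p,q=gpose(A,k,.058,0,.07);env.movel(p,.15,q)
st(A,'out')
# free rotation torque bias
p,q=gpose(A,k-.1,.058,0,.07);env.movel(p,.1,q);print(tz(A,6).round(3))
p,q=gpose(A,k,.058,0,.07);env.movel(p,.1,q);print(tz(A,6).round(3))
im,d=camera("scene");cv2.imwrite("pics/scene2.png",im);np.save("pics/scene2.npy",d)
P=cloud("scene",d).reshape(-1,3);H,s,v=cv2.cvtColor(im,cv2.COLOR_BGR2HSV).reshape(-1,3).astype(int).T
X=P[(abs(P[:,0]-.63)<.06)&(abs(P[:,1]+.02)<.05)&(P[:,2]>.13)&(P[:,2]<.2)&((H<6)|(H>174))&(s>150)]
print(len(X))
def c(a,k):
    g=R.from_euler('y',a).apply(R.from_euler('z',-YAW).apply(X-AX))-[0,0,.057];g=R.from_euler('z',k-.62).apply(g)
    qd=abs(g)-[.02,.007,.013];e=np.linalg.norm(np.maximum(qd,0),axis=1)+np.minimum(qd.max(1),0);return np.mean(np.minimum(abs(e),.006))*1e3
for k in np.arange(-.1,1.5,.1):print(round(k,2),[round(c(a,k),2) for a in np.arange(-.4,.05,.05)])
cv2.imwrite("pics/m4.png",cv2.resize(im[205:290,240:340],(800,600)[:2],interpolation=cv2.INTER_CUBIC))
```

```text
out t29.26 a-0.191 k1.050 r0.1812 y0.0001 apos-0.188 F [-1.03 -0.69 -0.43] T [ 0.043 -0.219  0.04 ] op0.0448 g0.0
[ 0.002 -0.198 -0.011]
[ 0.005 -0.198  0.024]
66
-0.1 [np.float64(4.36), np.float64(4.17), np.float64(4.13), np.float64(4.29), np.float64(4.5), np.float64(4.56), np.float64(4.47), np.float64(4.19), np.float64(3.86)]
0.0 [np.float64(4.34), np.float64(4.16), np.float64(4.09), np.float64(4.16), np.float64(4.33), np.float64(4.4), np.float64(4.34), np.float64(4.11), np.float64(3.87)]
0.1 [np.float64(4.31), np.float64(4.14), np.float64(4.04), np.float64(4.02), np.float64(4.1), np.float64(4.17), np.float64(4.15), np.float64(4.0), np.float64(3.82)]
0.2 [np.float64(4.26), np.float64(4.12), np.float64(3.98), np.float64(3.87), np.float64(3.82), np.float64(3.83), np.float64(3.86), np.float64(3.77), np.float64(3.71)]
0.3 [np.float64(4.2), np.float64(4.07), np.float64(3.86), np.float64(3.67), np.float64(3.56), np.float64(3.48), np.float64(3.48), np.float64(3.53), np.float64(3.63)]
0.4 [np.float64(4.09), np.float64(3.97), np.float64(3.75), np.float64(3.5), np.float64(3.3), np.float64(3.
[... 1020 characters left out ...]
np.float64(1.73), np.float64(2.5)]
1.1 [np.float64(4.64), np.float64(4.77), np.float64(4.14), np.float64(2.99), np.float64(2.21), np.float64(1.67), np.float64(1.19), np.float64(1.78), np.float64(2.78)]
1.2 [np.float64(4.51), np.float64(4.72), np.float64(4.1), np.float64(2.98), np.float64(2.12), np.float64(1.73), np.float64(1.68), np.float64(2.28), np.float64(3.16)]
1.3 [np.float64(4.26), np.float64(4.49), np.float64(3.98), np.float64(2.95), np.float64(2.2), np.float64(2.16), np.float64(2.33), np.float64(2.92), np.float64(3.51)]
1.4 [np.float64(3.98), np.float64(4.11), np.float64(3.74), np.float64(2.89), np.float64(2.52), np.float64(2.65), np.float64(3.01), np.float64(3.43), np.float64(3.74)]
```

View pics/m4.png

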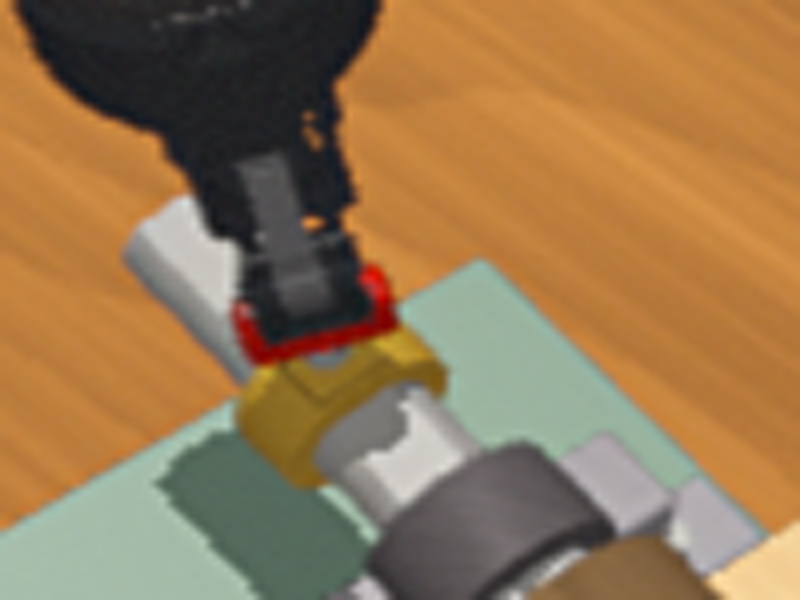

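The knob really is at about 1.05. The elastic torque is consistent with square contact starting at 1.0–1.07; the friction sign at rest just flips because the arm overshoots as it stops. Now the final tightening, then release.

```bash
cat > fin.py <<'E'
from h import *
A,k=-.2,1.05
p,q=gpose(A,k,.058);print(env.movel(p,.1,q,stop_force=8))
env.grip(0,45);st(A,'gripped')
while k<1.29:
    k=round(k+.06,3);p,q=gpose(A,k,.058);env.movel(p,.1,q);t=tz(A,8);print(k,t.round(3))
    if t[2]>.02:break
p,q=gpose(A,k-.04,.058);env.movel(p,.1,q);t=tz(A,8);print('eased .04',t.round(3));k-=.04
env.grip(.045);env.dwell(.3)
p,q=gpose(A,k,.058,0,.0);env.movel(p,.1,q);st(A)
# regrip: does the knob/collar sit where it was left?
env.grip(0,20);env.dwell(.2);st(A,'regrip');print(tz(A,10).round(3))
E
python3 fin.py
```

```text
False
gripped t31.23 a-0.198 k1.050 r0.1129 y-0.0001 apos-0.203 F [-0.03 -1.04  2.24] T [ 0.185 -0.097  0.072] op0.0131 g45.1
1.11 [ 0.314 -0.184 -0.043]
1.17 [ 0.371 -0.22  -0.051]
1.23 [ 0.436 -0.273 -0.03 ]
1.29 [ 0.526 -0.321 -0.001]
eased .04 [ 0.468 -0.277  0.18 ]
 t34.11 a-0.200 k1.250 r0.1120 y0.0000 apos-0.200 F [-0.57 -1.25  0.33] T [-0.011 -0.225 -0.053] op0.0452 g0.0
regrip t34.68 a-0.199 k1.250 r0.1121 y0.0004 apos-0.202 F [ 1.94  1.54 -0.93] T [ 0.576 -0.829  0.124] op0.0138 g22.0
[ 0.575 -0.884  0.12 ]
```

The readings on either side give about 20 N on the shoe: spring 0.10 N m at k 1.29 and 0.08 at 1.25. Releasing, backing off and checking.

```bash
python3 - <<'E'
from h import *
A,k=-.2,1.25
env.grip(.05);p,q=gpose(A,k,.058,0,.10);env.movel(p,.15,q)
env.movel(p+[-.12,0,.12],.2);st(A)
E
python3 look.py pics/m5.png
```

```text
t37.11 a-0.201 k1.250 r0.3356 y-0.0142 apos0.231 F [1.13 0.54 0.  ] T [ 0.014 -0.233 -0.044] op0.0500 g0.0
```

View pics/m5.png

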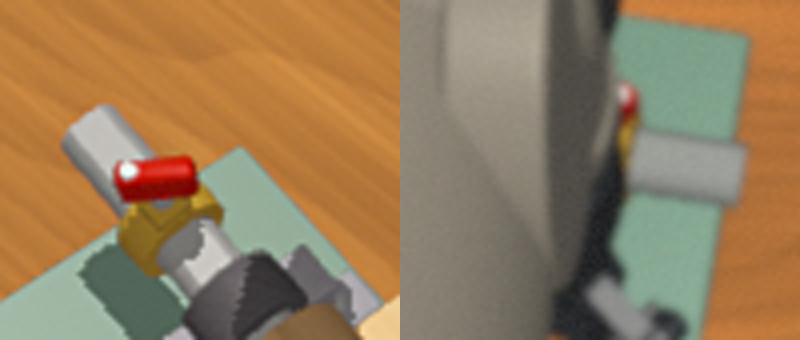

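The knob is free and lies crosswise at (155,178), with the gripper clear. One numeric check before handing in.

Run:
```python
from h import *
im,d=camera("scene")
P=cloud("scene",d).reshape(-1,3);H,s,v=cv2.cvtColor(im,cv2.COLOR_BGR2HSV).reshape(-1,3).astype(int).T
X=P[(abs(P[:,0]-.63)<.06)&(abs(P[:,1]+.02)<.05)&(P[:,2]>.13)&(P[:,2]<.2)&((H<6)|(H>174))&(s>150)]
def c(a,k):
    g=R.from_euler('y',a).apply(R.from_euler('z',-YAW).apply(X-AX))-[0,0,.057];g=R.from_euler('z',k-.62).apply(g)
    qd=abs(g)-[.02,.007,.013];e=np.linalg.norm(np.maximum(qd,0),axis=1)+np.minimum(qd.max(1),0);return np.mean(np.minimum(abs(e),.006))*1e3
L=sorted((c(a,k),a,k) for a in np.arange(-.4,.1,.02) for k in np.arange(.5,1.5,.04))[:6];print(len(X),np.round(L,2))
```

```text
159 [[ 1.   -0.12  1.22]
 [ 1.01 -0.12  1.26]
 [ 1.05 -0.12  1.18]
 [ 1.08 -0.1   1.22]
 [ 1.09 -0.12  1.3 ]
 [ 1.11 -0.14  1.26]]
```

```bash
python3 -c "
from cell import job
print(job.job_done())"
```

```text
the job is handed in; nothing more can be done
None
```

I turned the collar to about -0.2 rad by my arm reading (the camera suggests nearer -0.12), tightened the knob to about 1.25 rad (roughly 20 N on the flat by feel), let go and handed the job in at about 37 s; no verdict was returned.

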